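# Weight down freshly mounted slides in the coverslip press

### The job

Weight down the two freshly mounted slides in the press: thread the pressure plate down the post so that it lies flat and square over the slides (long side along theirs), then thread every ring weight that is there down the post, the largest first and the smaller ones in order on top, all fully home. Then take the top weight off its safety hook by pushing its bail back against the sprung keeper until it can be lifted out, without wrenching it against the hook, and lower it down the post onto the rings. Lower everything gently, do not let it drop onto the glass, and leave the other things on the bench alone.

Things in the scene. Friction and masses are not known exactly. Their poses are not given: they have to be found in the camera images.
- press: Coverslip press, fixed: white base 130 (x) x 110 (y) x 10 mm, two glass slides (76 x 26 x 2 mm, long side along x) on it either side of an upright steel post, 14 mm in diameter. Origin: centre of the base's underside, on the post's axis; z up. The slides' upper faces, on which the plate lies when home, are 12 mm above the bench. Place and yaw vary.
- post_tip (a point): Tapered tip of the press's post, on its axis, 104 mm above the bench.
- plate_c (a point): Aluminium pressure plate, loose, 0.24 kg: 90 (x) x 70 (y) x 8 mm, with a round hub 40 mm in diameter in its middle, up to 40 mm above the plate's underside, and a 20 mm hole right through. The point is on the hole's axis, 20 mm above the underside; x along the long side, z up. Home when the point is 32 mm above the bench (hub top at 52 mm).
- ring66_c (a point): Dark steel ring weight, 66 mm outside diameter, 15 mm thick, with a 20 mm hole, lying flat on the bench, about 0.36 kg. The point is its centre, half-way up; z up. Not every one of the four rings is there (two or three are).
- ring58_c (a point): Dark steel ring weight, 58 mm outside diameter, 15 mm thick, with a 20 mm hole, lying flat on the bench, about 0.27 kg. The point is its centre, half-way up; z up. Not every one of the four rings is there (two or three are).
- ring50_c (a point): Dark steel ring weight, 50 mm outside diameter, 15 mm thick, with a 20 mm hole, lying flat on the bench, about 0.19 kg. The point is its centre, half-way up; z up. Not every one of the four rings is there (two or three are).
- ring42_c (a point): Dark steel ring weight, 42 mm outside diameter, 15 mm thick, with a 20 mm hole, lying flat on the bench, about 0.12 kg. The point is its centre, half-way up; z up. Not every one of the four rings is there (two or three are).
- hook: Steel safety hook on a fixed grey stand; place and yaw vary. Origin on the bench below the hook's seat, z up. The hook's open front end is its -x side, which roughly faces the robot; the pillar (166 mm tall) begins 57 mm behind (+x). The arm (14 mm wide, x = -20 to +60 mm, top at height 160 mm) turns up at the front into a nose that runs back over the seat; a brass sprung keeper closes the gap behind.
- hook_nose (a point): Rear end of the hook's nose, at its top: 6 mm behind the seat (hook's +x), 185 mm above the bench. The nose reaches forward from here to 20 mm in front of the seat; its underside is 178 mm above the bench.
- hook_seat (a point): Where the centre of the top weight's hang bar rests in the hook, 165 mm above the bench; axes as the hook. Way out for the bar: push back 14 to 18 mm (hook's +x) against the keeper, so as to clear the nose; lift 35 to 45 mm, then it is above nose and keeper; draw off forwards (hook's -x) by 60 mm or more.
- keeper (a joint): Angle of the brass keeper, hinged 20 mm behind the seat at height 135 mm, upper end at 190 mm: 0 shut (front face about 12 mm behind the seat at the bar's height, leaning forward to the nose), growing to 0.6 as it is pushed back (hook's +x). A spring shuts it: at the bar's height about 2.5 N to start, 6 N at 0.3. The bar gets out at 0.2 to 0.35.
- cap_grip (a point): Top weight, about 0.45 kg, hanging in the hook: a dark steel puck on a ladder-shaped bail with two uprights (8 mm square, at y = +-38 mm), a hang bar (10 mm square, centre 50 mm below this point) and on top a black grip bar 14 (x) x 84 (y) x 16 mm. The point is the grip bar's centre, 160 mm above the puck's underside; y along the bars, z up. Free from above.
- cap_foot (a point): Centre of the underside of the top weight's puck (56 mm in diameter, 22 mm tall, 20 mm hole right through), on the hole's axis; axes as the top weight.
- mountant: Bystander: amber dropper bottle, 34 mm across, 75 mm tall. Origin: centre of its underside.
- jar: Bystander: open glass staining jar, 64 mm across, 75 mm tall. Origin: centre of its underside.
- mailer: Bystander: white slide mailer box with a blue line, 90 x 34 x 22 mm. Origin: centre of its underside.
- dish: Bystander: clear low round dish, 60 mm across, 14 mm tall, solid, no hole. Origin: centre of its underside.
- pot: Bystander: specimen pot with orange lid, 52 mm across, 60 mm tall. Origin: centre of its underside.
- slidebox: Bystander: blue slide box, 100 x 85 x 35 mm. Origin: centre of its underside.

How it is judged (in metres and radians):
On the way, in this order (a step that is already met when the one before it is completed fails the run):
1. the pressure plate is down the post, flat and square on the slides (horizontal distance between plate_c and post_tip below 0.006 m and z of plate_c in the frame of press below 0.036 m and angle between plate_c's own z axis and vertical below 0.06 rad and angle between the x axis of plate_c and the x axis of press, either way round below 0.15 rad), for 0.2 s.
2. every ring present is down the post on the plate, the largest lowest (all of step 1 and horizontal distance between each of ring66_c, ring58_c, ring50_c, ring42_c and post_tip below 0.006 m and z of ring66_c in the frame of press below 0.0635 m and angle between each of ring66_c, ring58_c, ring50_c, ring42_c's own z axis and vertical below 0.06 rad and z of each of ring58_c, ring50_c, ring42_c in the frame of ring66_c above 0.01 m and z of ring58_c in the frame of press below 0.0785 m and z of each of ring50_c, ring42_c in the frame of ring58_c above 0.01 m and z of each of ring50_c, ring42_c in the frame of press below 0.0935 m and z of ring42_c in the frame of ring50_c above 0.01 m), for 0.2 s.
3. the top weight presses the keeper open (value of joint keeper above 0.12 rad and contact force between cap and keeper above 0.5 N), for 0.05 s.
4. the top weight is off the hook and the keeper has shut (horizontal distance between cap_foot and hook_seat above 0.08 m and value of joint keeper below 0.06 rad), for 0.1 s.
At the end, for the whole second after the job is handed in: Plate, every ring present (larger below smaller) and the top weight are on the post, each within 6 mm of its axis, not tilted by more than 0.06 rad, no more than 4 mm above its home height, the plate's long side within 0.15 rad of the slides', all at rest; the keeper is shut (all of step 2 and horizontal distance between cap_foot and post_tip below 0.006 m and z of cap_foot in the frame of press below 0.101 m and angle between cap_foot's own z axis and vertical below 0.06 rad and z of cap_foot in the frame of ring66_c above 0.004 m and z of cap_foot in the frame of ring58_c above 0.004 m and z of cap_foot in the frame of ring50_c above 0.004 m and z of cap_foot in the frame of ring42_c above 0.004 m and linear speed of each of plate, cap, ring66, ring58, ring50, ring42 below 0.02 m/s and value of joint keeper below 0.06 rad); the robot touches nothing.
It fails at once if the plate, a ring or the top weight falls down the post (faster than 0.5, 0.7 and 0.6 m/s) ((horizontal distance between plate_c and post_tip below 0.008 m and z of plate_c in the frame of press below 0.1 m and linear speed of plate above 0.5 m/s) or (horizontal distance between cap_foot and post_tip below 0.008 m and z of cap_foot in the frame of press below 0.1 m and linear speed of cap above 0.6 m/s) or (horizontal distance between ring66_c and post_tip below 0.008 m and z of ring66_c in the frame of press below 0.1 m and linear speed of ring66 above 0.7 m/s) or (horizontal distance between ring58_c and post_tip below 0.008 m and z of ring58_c in the frame of press below 0.1 m and linear speed of ring58 above 0.7 m/s) or (horizontal distance between ring50_c and post_tip below 0.008 m and z of ring50_c in the frame of press below 0.1 m and linear speed of ring50 above 0.7 m/s) or (horizontal distance between ring42_c and post_tip below 0.008 m and z of ring42_c in the frame of press below 0.1 m and linear speed of ring42 above 0.7 m/s)).
It fails at once if the top weight is wrenched against the hook with more than 40 N (contact force between cap and hook above 40 N).
It fails at once if a bystander is moved by more than 40 mm (distance of any of mountant, jar, mailer, dish, pot, slidebox from where it was at the start of the episode above 0.04 m).
Of ring66, ring58, ring50, ring42 only 2 to 3 are there at a start; the rules pass over those that are not, and their reading is None.
At some moment in a run one of ring66, ring58, ring50, ring42 may be knocked a few centimetres aside while the robot is not near it.
It also fails if it takes over 208 s, if anything falls off the work surface, if the arm or the gripper's body presses on something with over 40 N, if the wrist force passes 120 N, or if a joint passes its speed limit or range.

### The arm

A 6-joint arm with a two-finger parallel gripper is mounted at the origin on the work surface. World frame = base frame: x ahead of the robot, y to its left, z up, the work surface at z = 0. Lengths are in m, angles in degrees, forces in N, time in s.
With the tool pointing down it reaches from about 0.3 to 0.75 m from the base axis. Payload 8.5 kg.
Tool frame: the origin (TCP) lies midway between the tips of the shut fingers; the grasp point (between the pads) lies env.tcp_to_grasp behind it (env.tcp_to_grasp is the distance from the TCP to the grasp point, in m); z points along the fingers, y is the line along which they close (so a half turn about z gives the same grasp; the last joint's range is limited). The gripper opens to 85 mm and grips with 20 to 120 N. Pads are 22 mm wide; open, the fingers measure 114 mm over their backs; the gripper's body (76 mm by 85 mm) begins 54 mm behind the grasp point. The pads swing forward as they close: fully open they stand 13 mm farther back than shut.
Start: joints at [52.237, 21.807, 74.336, -0, 83.858, -12.336], TCP at [0.236, 0.497, 0.231] pointing down, gripper open.
Joint ranges: [-178.18, 178.18], [-50.72, 133.34], [12.68, 142.11], [-81.47, 261.47], [9.98, 163.14], [-165.26, 165.26]. Speed limits (degrees/s): [136.94, 136.94, 180, 180, 180, 180].

### API

Orientations are given as a 3x3 rotation matrix whose columns are the frame's x, y, z axes.
In Python, from rig import observe, optics, job, env gives the robot as it stands. The module is installed in compiled form; this text tells all that it offers.
- The arm moves only by the shell command python3 -m jog 'ROWS' [FORCE]. ROWS is JSON, a list of rows, each a list of 7 numbers: the turn, a rotation vector about the tool's x, y, z in rad, then the shift along the tool's x, y, z in m, then the opening in per cent of the stroke, from 0 (shut) to 100 (fully open). A call has 1 to 10 rows; each row shifts and turns the commanded pose from where the row before left it, along the tool's axes as they then stand; what a row does not reach is not made up. A row lasts 1/8 s, in which the tool goes at most 62.5 mm and 10.7 degrees, less where a joint would pass 70% of its speed; a pose out of reach is approached as far as the arm can. A call is refused whole if a number of a shift passes 0.0625 or a number of a turn 0.188, either way. A call with a gripper value outside its range is refused whole. The fingers move at their own pace and stop on an object; FORCE is the grip in N (left out, the last holds). Time passes only in rows, so rows that do not move let the fingers close. It gives the time, the measured TCP pose, the force, the opening and the grip force at its end, in the units of the state.
- observe(): the state, without advancing time (a new reading comes with each control period).
- optics.get_image(name): name is "scene" or "top"; returns a dict with "pixels" (420x560x3 uint8, red, green, blue), "mtx" (3x3 intrinsics, pixels), "rvec" (rotation vector, rad) and "tvec" (3), from world to camera coordinates, as OpenCV has them. Camera axes: x right, y down, z forward; pixel columns grow to the right and rows downward; lengths in m; the calibration is good to about 2 mm. A picture is of the moment at which its call begins. There is no depth.
- job.close_job(): hands the job in; it is judged then, once.
The state is a dict: "time_s": time; "q": joint angles; "qvel": joint speeds; "joint_efforts": joint torques, N m; "position": TCP position; "tool_rot": TCP orientation; "ft_force": force on the tool from outside, world axes, zero at the start; "wrist_torque": the same for the moment, N m; "grip_width": finger opening in m; "gripper_force": force on a finger pad.
Only numpy, scipy, OpenCV 4.12 (cv2) and the standard library are available. Lean on these libraries where they do the work, as an engineer would, in place of code of your own. Each camera call takes 0.05 s, during which the arm holds its last target. There are 200 camera calls.

## Working session

There is one attempt and no reset: what is moved stays moved. The work goes in short steps, Python scripts to look and compute and a shell command to move; the robot and the scene stay as the last step left them, time stands still between calls to the robot, and variables do not carry over. Pictures are saved under pics/ and viewed, at most 14 in all, crops included, and the job is handed in when it is done.

```bash
mkdir -p pics; ls; cat > h.py <<'E'
import numpy as np, cv2
from rig import observe, optics, job, env
def shot(n,tag):
    d=optics.get_image(n); cv2.imwrite(f'pics/{tag}.png',d['pixels'][:,:,::-1]); np.savez(f'{tag}.npz',**d); return d
def load(tag): return dict(np.load(f'{tag}.npz'))
def cam(d):
    R,_=cv2.Rodrigues(d['rvec']); t=np.ravel(d['tvec']); return R,t,-R.T@t
def ray(d,u,v,z):
    R,t,c=cam(d); r=R.T@np.linalg.inv(d['mtx'])@np.array([u,v,1.]); return c+r*(z-c[2])/r[2]
def proj(d,p):
    return cv2.projectPoints(np.array(p,float).reshape(-1,3),d['rvec'],d['tvec'],d['mtx'],None)[0].reshape(-1,2)
E
python3 - <<'E'
from h import *
a=shot('scene','s0');b=shot('top','t0')
cv2.imwrite('pics/t0b.png',cv2.resize(b['pixels'][:,:,::-1],(800,600),interpolation=cv2.INTER_CUBIC))
for d in(a,b): print(cam(d)[2],d['mtx'][0,0],cam(d)[0][2])
s=observe();print(env.tcp_to_grasp,s['tool_rot'],s['position'],s['grip_width'],s['ft_force'])
E
```

```text
pics
[1.17543267 0.32263279 1.26837993] 498.9624617165556 [-0.48670398 -0.23596323 -0.84109487]
[ 0.34470313 -0.00730295  1.72749918] 473.28700187501397 [ 0.11659056  0.00287851 -0.99317589]
0.0187 [[-9.03136103e-01  4.29353604e-01 -8.13437884e-04]
 [ 4.29354267e-01  9.03135595e-01 -1.00542418e-03]
 [ 3.02962211e-04 -1.25728791e-03 -9.99999164e-01]] [0.23598667 0.49651442 0.23078043] 0.08539775778896797 [-0.31227516  0.33589592 -0.48290559]
```

View pics/t0b.png

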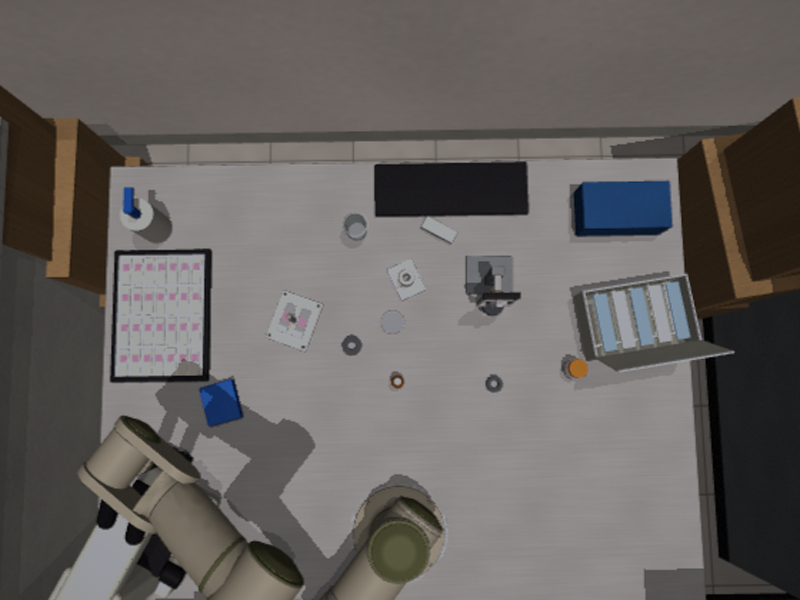

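View pics/s0.png

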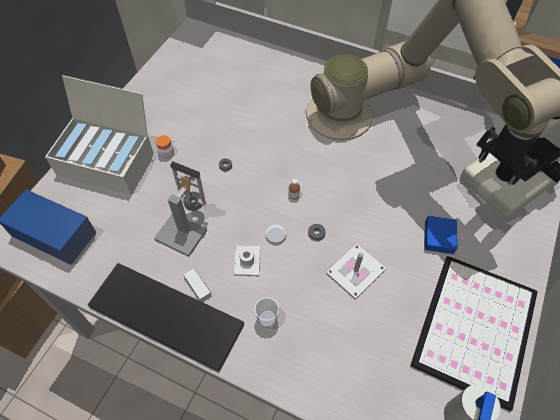

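The top view (at 800 px) shows the press at (296,320), the plate at (406,280), the hook at (490,285), and two rings at (351,345) and (494,383). The dish is at (392,321), the bottle at (397,381) and the slide box at (220,400). The scene view shows the same things. I'll zoom in.

```bash
python3 - <<'E'
from h import *
b=load('t0')['pixels'][:,:,::-1];a=load('s0')['pixels'][:,:,::-1]
cv2.imwrite('pics/tc.png',cv2.resize(b[160:290,180:380],(800,520),interpolation=cv2.INTER_CUBIC))
cv2.imwrite('pics/sc.png',cv2.resize(a[140:310,145:395],(800,544),interpolation=cv2.INTER_CUBIC))
E
```

```text
(no output)
```

View pics/tc.png

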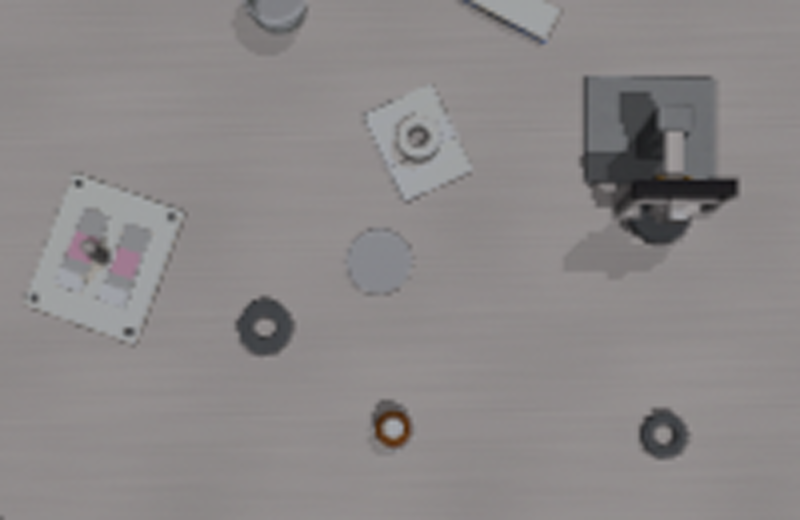

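View pics/sc.png

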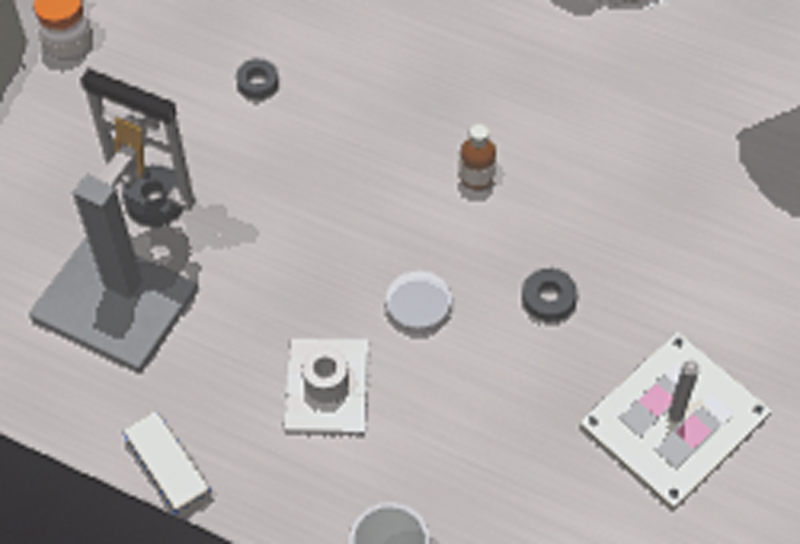

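The top crop (4x, offset 180,160) shows the press corners at (78,178), (185,212), (135,343) and (25,298), and the plate near (418,142). The rings are at (265,327) and (663,434), and by size next to the 60 mm dish they are the 50 and the 42. The cap's grip bar runs (635,188)–(737,188). The scene crop agrees.

```bash
cat >> h.py <<'E'
def blob(d,box,f,K=4):
    x0,y0,x1,y1=box; c=cv2.resize(d['pixels'][y0:y1,x0:x1],None,fx=K,fy=K,interpolation=cv2.INTER_CUBIC).astype(int)
    m=f(c).astype(np.uint8); cs,_=cv2.findContours(m,cv2.RETR_EXTERNAL,cv2.CHAIN_APPROX_NONE)
    c=max(cs,key=cv2.contourArea); return c.reshape(-1,2).astype(float)/K+[x0+.5/K-.5,y0+.5/K-.5]
dark=lambda t:(lambda c:c.max(2)<t)
light=lambda t:(lambda c:c.min(2)>t)
def plane(d,c,z): return np.array([ray(d,u,v,z)[:2] for u,v in c],np.float32)
E
python3 - <<'E'
from h import *
t=load('t0');s=load('s0')
print(t['pixels'][200,240],t['pixels'][245,250],s['pixels'][250,230],t['pixels'][195,278],t['pixels'][182,290])
for n,bt,bs in (('r50',(235,230,258,252),(303,218,330,245)),('r42',(336,258,356,278),(216,156,236,174))):
    for d,b in((t,bt),(s,bs)):
        P=plane(d,blob(d,b,dark(105)),.0075); print(n,cv2.minEnclosingCircle(P),P.mean(0),cv2.minAreaRect(P))
for n,bt,bs,z in(('plate',(268,178,300,214),(228,240,266,284),.008),('press',(183,200,230,250),(320,238,390,302),.010)):
    for d,b in((t,bt),(s,bs)):
        for th in(165,180):
            try:
                P=plane(d,blob(d,b,light(th)),z); print(n,th,cv2.minAreaRect(P))
            except Exception as e: print(n,e)
# post tip top / points by hand
for p in((88,243),(105,255)): pass
print('post tip scene',ray(s,145+690/3.2,140+368/3.2,.104),'top',ray(t,180+90/4,160+243/4,.104))
print('hub scene',ray(s,145+325/3.2,140+366/3.2,.040),'top',ray(t,180+418/4,160+136/4,.040))
P=plane(t,blob(t,(330,200,372,213),dark(45)),.223)
print('grip?',cv2.minAreaRect(P))
P=plane(s,blob(s,(165,158,205,180),dark(45)),.223)
print('grip?',cv2.minAreaRect(P))
E
```

```text
[142 137 138] [67 70 74] [193 188 188] [139 136 135] [148 143 144]
r50 ((0.46469032764434814, 0.11332352459430695), 0.02701782062649727) [0.46409437 0.11359873] ((0.46406659483909607, 0.11380917578935623), (0.05043625831604004, 0.05003509297966957), 44.42384338378906)
r50 ((0.4643182158470154, 0.11320735514163971), 0.02848724089562893) [0.46461368 0.11293887] ((0.4647862911224365, 0.11222724616527557), (0.055612482130527496, 0.04831821098923683), 25.48924446105957)
r42 ((0.3627900183200836, -0.24605298042297363), 0.023421240970492363) [ 0.36196703 -0.2453947 ] ((0.3618423342704773, -0.2459964156150818), (0.043776847422122955, 0.043370570987463), 60.04006576538086)
r42 ((0.36199837923049927, -0.2485218197107315), 0.02535901963710785) [ 0.36104026 -0.24686415] ((0.36139801144599915, -0.2461996078491211), (0.04839760437607765, 0.039969753473997116), 26.023441314697266)
plate 165 ((0.6238146424293518, -0.02703355997800827), (0.0009244204848073423, 0.009238789789378643), 5.536497116088867)
plate max() iterable argument is empty
plate 165 ((0.6365834474563599, -0.02909032255411148), (0.138
[... 271 characters left out ...]
99955), 0.2340320348739624)
press max() iterable argument is empty
press 165 ((0.5260434746742249, 0.2581177353858948), (0.1959589719772339, 0.2107820212841034), 25.4956111907959)
press 180 ((0.5260434746742249, 0.2581177353858948), (0.1959589719772339, 0.2107820212841034), 25.4956111907959)
post tip scene [0.53299016 0.26072347 0.104     ] top [0.53087273 0.25552953 0.104     ]
hub scene [ 0.63165708 -0.02803809  0.04      ] top [ 0.63096211 -0.03007175  0.04      ]
grip? ((0.556093156337738, -0.23619593679904938), (0.08754990249872208, 0.01700776070356369), 89.12727355957031)
grip? ((0.5571745038032532, -0.1966550052165985), (0.003318313043564558, 0.0006509866798296571), 30.30503273010254)
```

```bash
python3 - <<'E'
from h import *
t=load('t0');s=load('s0')
for n,bt,bs,z in(('plate',(268,178,300,214),(228,240,266,284),.008),('press',(183,200,230,250),(320,238,390,302),.010)):
    for d,b,ths in((t,bt,(150,155)),(s,bs,(203,210))):
        for th in ths:
            f=lambda c:((c.min(2)>th)|(abs(c[:,:,0]-c[:,:,1])>12))
            P=plane(d,blob(d,b,f),z); print(n,th,cv2.minAreaRect(P),P.mean(0))
f=lambda c:c.max(2)<60
d=s;P=plane(d,blob(d,(165,158,205,180),f),.223);print(cv2.minAreaRect(P))
E
```

```text
plate 150 ((0.6331546306610107, -0.02921406179666519), (0.08935688436031342, 0.07076441496610641), 25.894927978515625) [ 0.6319332  -0.02760453]
plate 155 ((0.6328953504562378, -0.02908141165971756), (0.08740487694740295, 0.06739023327827454), 25.46912384033203) [ 0.63237375 -0.02819392]
plate 203 ((0.6314562559127808, -0.02989109605550766), (0.09085486829280853, 0.07109151035547256), 24.369979858398438) [ 0.631734  -0.0291609]
plate 210 ((0.6315115690231323, -0.0297829732298851), (0.08927292376756668, 0.06965962052345276), 24.494321823120117) [ 0.63202673 -0.02913903]
press 150 ((0.5295521020889282, 0.2604156732559204), (0.10842940211296082, 0.1278974711894989), 69.42203521728516) [0.52932924 0.26071733]
press 155 ((0.529441237449646, 0.26044559478759766), (0.10601983219385147, 0.12640617787837982), 69.39871978759766) [0.52933747 0.26020786]
press 203 ((0.5293611288070679, 0.2592287063598633), (0.10892017185688019, 0.12828634679317474), 69.37445068359375) [0.525098   0.25876218]
press 210 ((0.5295189619064331, 0.2591557502746582), (0.10792513936758041, 0.12743458151817322), 69.35777282714844) [0.5313321  0.25939387]
((0.5602767467498779, -0.23742517828941345), (0.08667398989200592, 0.018956581130623817), 89.57970428466797)
```

```bash
cat > need.py <<'E'
import sys; from h import *
# x y z yaw(deg of tool y in world) -> residuals in tool axes
x,y,z,w=map(float,sys.argv[1:5]); s=observe(); R=np.array(s['tool_rot']); w=np.radians(w)
ty=np.array([np.cos(w),np.sin(w),0]); 
if len(sys.argv)<6 and ty@R[:,1]<0: ty=-ty
T=np.column_stack([np.cross(ty,[0,0,-1]),ty,[0,0,-1]])
rv=cv2.Rodrigues(R.T@T)[0].ravel(); d=np.array([x,y,z])-s['position']
print('t',round(s['time_s'],2),'turn',rv.round(4),'shift_now',(R.T@d).round(4),'shift_after',(T.T@d).round(4),'ft',np.round(s['ft_force'],1),'w',round(s['grip_width'],4),'yaw',np.degrees(np.arctan2(R[1,1],R[0,1])).round(1),'q6',round(s['q'][5]),'z',round(s['position'][2],4))
E
python3 need.py .632 -.0293 .15 90
python3 -m jog '[[0,0,-0.148,0,0,0,100],[0,0,-0.148,0,0,0,100],[0,0,-0.147,0,0,0,100],[0,0,0,-0.028,-0.037,0,100],[0,0,0,-0.028,-0.037,0,100],[0,0,0,-0.028,-0.037,0,100],[0,0,0,-0.028,-0.037,0,100],[0,0,0,-0.028,-0.037,0,100],[0,0,0,-0.028,-0.037,0,100],[0,0,0,-0.028,-0.037,0,100]]'
python3 need.py .632 -.0293 .15 90
```

```text
t 0.1 turn [-0.0012 -0.0006 -0.4438] shift_now [-0.5834 -0.3048  0.081 ] shift_after [-0.396  -0.5258  0.0808] ft [-0.3  0.3 -0.5] w 0.0854 yaw 64.6 q6 -12 z 0.2308
time_s: 1.35
position: [0.4326, 0.2362, 0.2311]
tool_rot: [[-1.0, 0.001, -0.001], [0.001, 1.0, -0.0], [0.001, -0.0, -1.0]]
ft_force: [0.7, 1.1, -0.6]
grip_width: 0.0852
gripper_force: 0.0
t 1.35 turn [-0.0001 -0.0005 -0.0008] shift_now [-0.1997 -0.2653  0.081 ] shift_after [-0.1994 -0.2655  0.0811] ft [ 0.7  1.1 -0.6] w 0.0852 yaw 90.0 q6 -75 z 0.2311
```

```bash

python3 -m jog '[[0,0,0,-0.033,-0.044,0,100],[0,0,0,-0.033,-0.044,0,100],[0,0,0,-0.033,-0.044,0,100],[0,0,0,-0.033,-0.044,0,100],[0,0,0,-0.034,-0.044,0.02,100],[0,0,0,-0.033,-0.045,0.02,100],[0,0,0,0,0,0.035,100],[0,0,0,0,0,0.04,100],[0,0,0,0,0,0.04,100],[0,0,0,0,0,0.02,100]]' 50
python3 need.py .632 -.0293 .024 90
```

```text
time_s: 2.6
position: [0.6296, -0.0274, 0.0536]
tool_rot: [[-1.0, 0.001, -0.004], [0.001, 1.0, 0.001], [0.004, 0.001, -1.0]]
ft_force: [0.7, 1.1, -0.2]
grip_width: 0.0857
gripper_force: 0.0
t 2.6 turn [ 0.0009 -0.004  -0.0009] shift_now [-0.0025 -0.0019  0.0296] shift_after [-0.0024 -0.0019  0.0296] ft [ 0.7  1.1 -0.2] w 0.0857 yaw 89.9 q6 -103 z 0.0536
```

```bash

python3 -m jog '[[0,-0.004,0,-0.002,-0.002,0.015,100],[0,0,0,0,0,0.012,100],[0,0,0,0,0,0,0],[0,0,0,0,0,0,0],[0,0,0,0,0,0,0],[0,0,0,0,0,0,0],[0,0,0,0,0,0,0]]' 50
python3 need.py .632 -.0293 .024 90
```

```text
time_s: 3.48
position: [0.6333, -0.0296, 0.0306]
tool_rot: [[-1.0, 0.001, 0.006], [0.001, 1.0, -0.0], [-0.006, -0.0, -1.0]]
ft_force: [-2.3, 0.2, 5.4]
grip_width: 0.0373
gripper_force: 49.9
t 3.48 turn [-0.0004  0.006  -0.0006] shift_now [0.0013 0.0003 0.0066] shift_after [0.0013 0.0003 0.0066] ft [-2.3  0.2  5.4] w 0.0373 yaw 90.0 q6 -103 z 0.0306
```

```bash

python3 -m jog '[[0,0,0,0,0,0,0],[0,0,0,0,0,0,0]]' 50
python3 - <<'E'
from h import *
b=shot('top','t1');a=shot('scene','s1')
A=cv2.resize(a['pixels'][190:300,200:310,::-1],(400,400),interpolation=cv2.INTER_CUBIC)
B=cv2.resize(b['pixels'][150:230,240:320,::-1],(400,400),interpolation=cv2.INTER_CUBIC)
cv2.imwrite('pics/g1.png',np.hstack([A,B]))
E
```

```text
time_s: 3.72
position: [0.6332, -0.0296, 0.0306]
tool_rot: [[-1.0, 0.001, 0.006], [0.001, 1.0, -0.0], [-0.006, -0.0, -1.0]]
ft_force: [-1.9, 0.8, 5.6]
grip_width: 0.037
gripper_force: 49.9
```

View pics/g1.png

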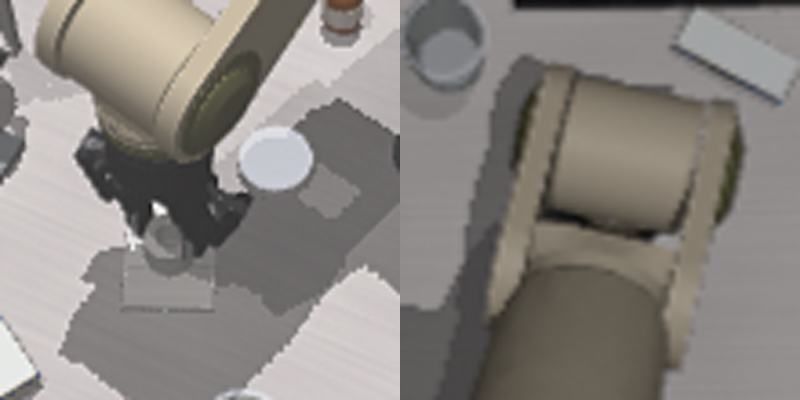

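The left crop (scene) shows the fingers straddling the hub, which is at about (165,240), and the plate still flat. I'll lift a little and check the force.

```bash

python3 -m jog '[[0,0,0,0,0,-0.01,0],[0,0,0,0,0,-0.02,0],[0,0,0,0,0,-0.03,0],[0,0,0,0,0,-0.03,0],[0,0,0,0,0,-0.03,0],[0,0,0,0,0,-0.01,0],[0,0,0,0,0,0,0],[0,0,0,0,0,0,0]]'
python3 need.py .5295 .2598 .16 44.4
python3 - <<'E'
from h import *
b=shot('top','t2');a=shot('scene','s2')
A=cv2.resize(a['pixels'][150:260,200:310,::-1],(400,400),interpolation=cv2.INTER_CUBIC)
cv2.imwrite('pics/g2.png',A)
E
```

```text
time_s: 4.82
position: [0.6317, -0.0295, 0.1579]
tool_rot: [[-1.0, 0.001, 0.001], [0.001, 1.0, 0.001], [-0.001, 0.001, -1.0]]
ft_force: [0.6, 0.4, -2.0]
grip_width: 0.037
gripper_force: 50.5
t 4.83 turn [0.0012 0.0012 0.7951] shift_now [ 0.1024  0.2892 -0.0021] shift_after [ 0.2782  0.1294 -0.0021] ft [ 0.6  0.4 -2. ] w 0.037 yaw 90.0 q6 -103 z 0.1579
```

View pics/g2.png

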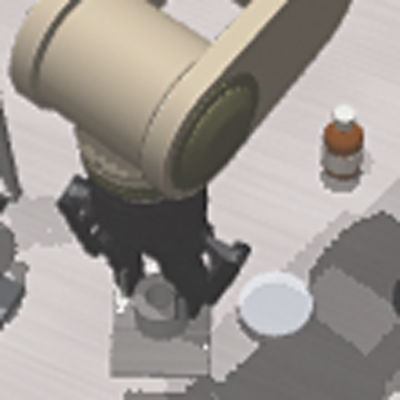

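Plate is lifted level, with its hub seen at crop (158,297). I'll carry it to the post and turn it.

```bash

python3 -m jog '[[0,0,0,0.007,0.02,0,0],[0,0,0,0.0147,0.0415,0,0],[0,0,0,0.0147,0.0415,0,0],[0,0,0,0.0147,0.0415,0,0],[0,0,0,0.0147,0.0415,0,0],[0,0,0,0.0147,0.0415,0,0],[0,0,0,0.0147,0.0415,0,0],[0,0,0,0.0072,0.02,0,0],[0,0,0.14,0,0,0,0],[0,0,0.14,0,0,0,0]]'
python3 -m jog '[[0,0,0.14,0,0,0,0],[0,0,0.14,0,0,0,0],[0,0,0.14,0,0,0,0],[0,0,0.095,0,0,0,0],[0,0,0,0,0,0,0],[0,0,0,0,0,0,0]]'
python3 need.py .5295 .2598 .16 44.4
python3 - <<'E'
from h import *
s2=load('s2');print(ray(s2,200+158/400*110,150+297/400*110,.167))
b=shot('top','t3');a=shot('scene','s3')
A=cv2.resize(a['pixels'][190:310,295:415,::-1],(500,500),interpolation=cv2.INTER_CUBIC)
cv2.imwrite('pics/g3.png',A)
E
```

```text
time_s: 6.18
position: [0.5296, 0.2599, 0.1587]
tool_rot: [[-0.96, 0.281, 0.004], [0.281, 0.96, -0.0], [-0.004, 0.001, -1.0]]
ft_force: [0.1, -0.3, -1.7]
grip_width: 0.0372
gripper_force: 50.6
time_s: 6.92
position: [0.53, 0.2595, 0.1588]
tool_rot: [[-0.701, 0.713, 0.004], [0.713, 0.701, -0.0], [-0.003, 0.003, -1.0]]
ft_force: [0.7, 0.1, -1.2]
grip_width: 0.0373
gripper_force: 50.6
t 6.92 turn [0.0027 0.0027 0.0019] shift_now [ 0.0006 -0.0001 -0.0012] shift_after [ 0.0006 -0.0001 -0.0012] ft [ 0.7  0.1 -1.2] w 0.0373 yaw 44.5 q6 -30 z 0.1588
[ 0.63345328 -0.0288536   0.167     ]
```

View pics/g3.png

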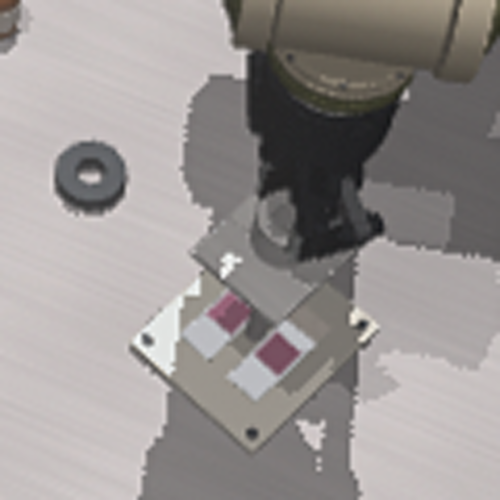

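The plate is over the post with its edges parallel to the base's. I'll thread it onto the tip and check the force.

```bash

python3 -m jog '[[0.003,0.003,0,0.0006,0,0.015,0],[0,0,0,0,0,0.01,0],[0,0,0,0,0,0.006,0],[0,0,0,0,0,0.005,0],[0,0,0,0,0,0.004,0],[0,0,0,0,0,0,0]]'
python3 need.py .5295 .2598 .0426 44.4
```

```text
time_s: 7.78
position: [0.5297, 0.2599, 0.1187]
tool_rot: [[-0.7, 0.714, -0.001], [0.714, 0.7, -0.0], [0.0, -0.0, -1.0]]
ft_force: [0.1, 0.4, -2.7]
grip_width: 0.0371
gripper_force: 50.6
t 7.78 turn [-0.0004 -0.0003  0.0001] shift_now [ 0.     -0.0002  0.0761] shift_after [ 0.     -0.0002  0.0761] ft [ 0.1  0.4 -2.7] w 0.0371 yaw 44.4 q6 -30 z 0.1187
```

```bash

python3 -m jog '[[0,0,0,0,0,0.012,0],[0,0,0,0,0,0.012,0],[0,0,0,0,0,0.012,0],[0,0,0,0,0,0.012,0],[0,0,0,0,0,0.012,0],[0,0,0,0,0,0.006,0],[0,0,0,0,0,0.004,0],[0,0,0,0,0,0,0]]'
python3 need.py .5295 .2598 .0426 44.4
```

```text
time_s: 8.78
position: [0.5297, 0.2599, 0.0489]
tool_rot: [[-0.7, 0.714, -0.0], [0.714, 0.7, 0.0], [0.0, -0.0, -1.0]]
ft_force: [0.4, 0.5, -1.7]
grip_width: 0.0369
gripper_force: 50.6
t 8.78 turn [-0.0002 -0.0002  0.0001] shift_now [ 0.0001 -0.0002  0.0063] shift_after [ 0.0001 -0.0002  0.0063] ft [ 0.4  0.5 -1.7] w 0.0369 yaw 44.4 q6 -30 z 0.0489
```

```bash

python3 -m jog '[[0,0,0,0,0,0.003,0],[0,0,0,0,0,0.002,0],[0,0,0,0,0,0.001,0],[0,0,0,0,0,0,0]]'
python3 need.py .5295 .2598 .0426 44.4
```

```text
time_s: 9.28
position: [0.5297, 0.2599, 0.0429]
tool_rot: [[-0.7, 0.714, -0.0], [0.714, 0.7, 0.0], [0.0, -0.0, -1.0]]
ft_force: [-0.4, 0.8, -2.0]
grip_width: 0.0371
gripper_force: 50.6
t 9.28 turn [-0.0001 -0.0002  0.0001] shift_now [ 0.0001 -0.0002  0.0003] shift_after [ 0.0001 -0.0002  0.0003] ft [-0.4  0.8 -2. ] w 0.0371 yaw 44.4 q6 -30 z 0.0429
```

```bash

python3 -m jog '[[0,0,0,0,0,0.001,0],[0,0,0,0,0,0.001,0],[0,0,0,0,0,0.001,0],[0,0,0,0,0,0,0]]'
python3 need.py .5295 .2598 .0426 44.4
```

```text
time_s: 9.78
position: [0.5298, 0.26, 0.0425]
tool_rot: [[-0.7, 0.714, 0.002], [0.714, 0.7, 0.0], [-0.001, 0.001, -1.0]]
ft_force: [-7.8, -1.9, 21.0]
grip_width: 0.037
gripper_force: 52.8
t 9.78 turn [0.0014 0.001  0.0004] shift_now [ 0.0001 -0.0003 -0.0001] shift_after [ 0.0001 -0.0003 -0.0001] ft [-7.8 -1.9 21. ] w 0.037 yaw 44.4 q6 -30 z 0.0425
```

```bash

python3 -m jog '[[0,0,0,0,0,-0.0022,0],[0,0,0,0,0,0,0],[0,0,0,0,0,0,60],[0,0,0,0,0,0,100],[0,0,0,0,0,0,100],[0,0,0,0,0,-0.02,100],[0,0,0,0,0,-0.04,100],[0,0,0,0,0,-0.04,100],[0,0,0,0,0,-0.04,100],[0,0,0,0,0,0,100]]'
python3 need.py .4645 .1133 .05 90
python3 - <<'E'
from h import *
t=shot('top','t4');s=shot('scene','s4')
for n,bt,bs in (('r50',(235,230,258,252),(303,218,330,245)),('r42',(336,258,356,278),(216,156,236,174))):
    for d,b in((t,bt),(s,bs)):
        try: P=plane(d,blob(d,b,dark(85)),.0075); print(n,cv2.minEnclosingCircle(P),P.mean(0))
        except Exception as e: print(e)
A=cv2.resize(s['pixels'][190:310,295:415,::-1],(500,500),interpolation=cv2.INTER_CUBIC)
cv2.imwrite('pics/g4.png',A)
E
```

```text
time_s: 11.02
position: [0.5309, 0.2602, 0.1851]
tool_rot: [[-0.7, 0.714, 0.006], [0.714, 0.7, 0.002], [-0.003, 0.005, -1.0]]
ft_force: [0.3, 0.4, -0.2]
grip_width: 0.0858
gripper_force: 0.0
t 11.03 turn [ 0.0039  0.0049 -0.7957] shift_now [-0.0581 -0.151   0.1345] shift_after [ 0.0664 -0.1469  0.1351] ft [ 0.3  0.4 -0.2] w 0.0858 yaw 44.4 q6 -30 z 0.1851
r50 ((0.46499553322792053, 0.11404579132795334), 0.025651639327406883) [0.46448573 0.11357228]
r50 ((0.4708409905433655, 0.11482401192188263), 0.023638278245925903) [0.4795147  0.11876591]
r42 ((0.3627130091190338, -0.24509188532829285), 0.02175023965537548) [ 0.36251423 -0.24492627]
r42 ((0.36608806252479553, -0.24359296262264252), 0.01948070153594017) [ 0.37153283 -0.23904067]
```

View pics/g4.png

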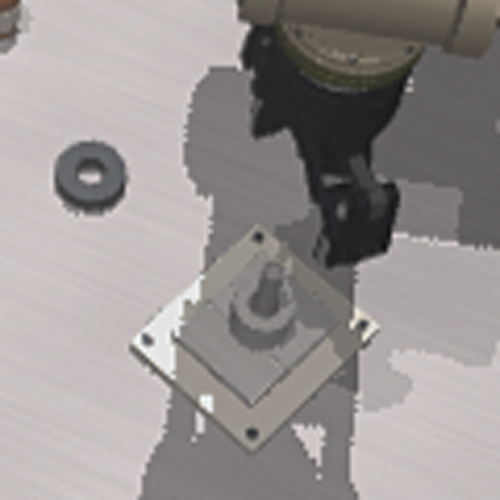

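The plate is home and square, with the hub round the post at (268,300) in the crop. The rings haven't moved, so ring50 is next.

```bash

python3 -m jog '[[0.004,0.005,0,-0.0146,-0.0378,0,100],[0,0,0,-0.0145,-0.0378,0,100],[0,0,0,-0.0145,-0.0377,0.02,100],[0,0,0,-0.0145,-0.0377,0.03,100],[0,0,0,0,0,0.03,100],[0,0,0,0,0,0.03,100],[0,0,0,0,0,0.025,100],[0,0,0,0,0,0,100],[0,0,0,0,0,0,100]]'
python3 need.py .4645 .1134 .002 44.4
```

```text
time_s: 12.25
position: [0.4617, 0.1129, 0.0477]
tool_rot: [[-0.7, 0.714, -0.007], [0.714, 0.7, 0.001], [0.005, -0.004, -1.0]]
ft_force: [-0.9, -0.3, -0.3]
grip_width: 0.0854
gripper_force: 0.0
t 12.25 turn [-0.0042 -0.0052  0.0002] shift_now [-0.0018  0.0025  0.0456] shift_after [-0.0015  0.0024  0.0457] ft [-0.9 -0.3 -0.3] w 0.0854 yaw 44.4 q6 -45 z 0.0477
```

```bash

python3 -m jog '[[-0.004,-0.005,0,-0.0015,0.0024,0.02,100],[0,0,0,0,0,0.016,100],[0,0,0,0,0,0.008,100],[0,0,0,0,0,0,100],[0,0,0,0,0,0,0],[0,0,0,0,0,0,0],[0,0,0,0,0,0,0],[0,0,0,0,0,0,0],[0,0,0,0,0,0,0]]' 50
python3 need.py .4645 .1134 .002 44.4
```

```text
time_s: 13.38
position: [0.4645, 0.1134, 0.0045]
tool_rot: [[-0.7, 0.715, 0.001], [0.715, 0.7, 0.0], [-0.001, 0.001, -1.0]]
ft_force: [-2.6, -0.8, 12.2]
grip_width: 0.0475
gripper_force: 49.4
t 13.38 turn [ 0.0009  0.0008 -0.0002] shift_now [ 0.     -0.0001  0.0025] shift_after [ 0.     -0.0001  0.0025] ft [-2.6 -0.8 12.2] w 0.0475 yaw 44.4 q6 -45 z 0.0045
```

```bash

python3 -m jog '[[0,0,0,0,0,-0.02,0],[0,0,0,0,0,-0.04,0],[0,0,0,0,0,-0.04,0],[0,0,0,0,0,-0.03,0],[0,0,0,0.0098,0.0248,0,0],[0,0,0,0.0148,0.0373,0,0],[0,0,0,0.0148,0.0373,0,0],[0,0,0,0.0148,0.0373,0,0],[0,0,0,0.0049,0.0124,0,0],[0,0,0,0,0,0,0]]'
python3 -m jog '[[0,0,0,0,0,0,0],[0,0,0,0,0,0,0]]'
python3 need.py .5297 .2599 .1085 44.4
python3 - <<'E'
from h import *
s=shot('scene','s5')
A=cv2.resize(s['pixels'][190:310,295:415,::-1],(500,500),interpolation=cv2.INTER_CUBIC)
cv2.imwrite('pics/g5.png',A)
E
```

```text
time_s: 14.62
position: [0.5291, 0.2601, 0.133]
tool_rot: [[-0.7, 0.714, -0.001], [0.714, 0.7, -0.0], [0.0, -0.001, -1.0]]
ft_force: [0.3, 0.1, -1.3]
grip_width: 0.0473
gripper_force: 52.3
time_s: 14.88
position: [0.5293, 0.2591, 0.1335]
tool_rot: [[-0.699, 0.715, -0.0], [0.715, 0.699, -0.0], [0.0, -0.0, -1.0]]
ft_force: [0.7, 0.5, -2.7]
grip_width: 0.0468
gripper_force: 52.3
t 14.88 turn [-0.0003 -0.0002 -0.001 ] shift_now [0.0003 0.0009 0.025 ] shift_after [0.0003 0.0009 0.025 ] ft [ 0.7  0.5 -2.7] w 0.0468 yaw 44.3 q6 -30 z 0.1335
```

View pics/g5.png

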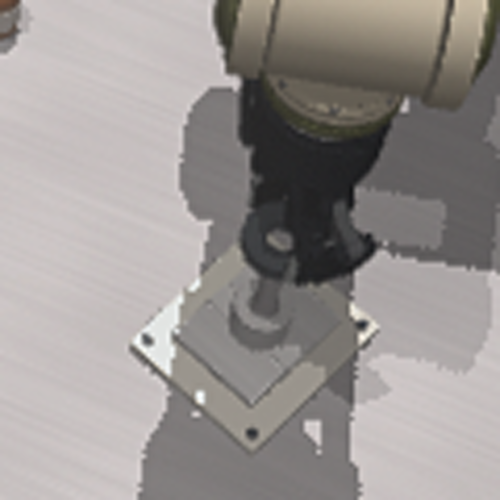

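The ring is held level above the post. I'll lower it.

```bash

python3 -m jog '[[0,0,0,0,0.0005,0.015,0],[0,0,0,0,0,0.01,0],[0,0,0,0,0,0.007,0],[0,0,0,0,0,0.007,0],[0,0,0,0,0,0.005,0],[0,0,0,0,0,0,0]]'
python3 need.py .5297 .2599 .0565 44.4
```

```text
time_s: 15.68
position: [0.5297, 0.2604, 0.089]
tool_rot: [[-0.7, 0.714, -0.001], [0.714, 0.7, -0.0], [0.0, -0.001, -1.0]]
ft_force: [-0.0, -0.0, -1.5]
grip_width: 0.0474
gripper_force: 52.3
t 15.68 turn [-0.0006 -0.0005  0.0001] shift_now [-0.0003 -0.0003  0.0325] shift_after [-0.0003 -0.0003  0.0325] ft [-0.  -0.  -1.5] w 0.0474 yaw 44.4 q6 -30 z 0.089
```

```bash

python3 -m jog '[[0,0,0,0,-0.0003,0.01,0],[0,0,0,0,0,0.01,0],[0,0,0,0,0,0.007,0],[0,0,0,0,0,0.003,0],[0,0,0,0,0,0.001,0],[0,0,0,0,0,0.001,0],[0,0,0,0,0,0,0]]'
python3 need.py .5297 .2599 .0565 44.4
```

```text
time_s: 16.55
position: [0.5296, 0.2602, 0.0575]
tool_rot: [[-0.7, 0.714, 0.0], [0.714, 0.7, 0.0], [0.0, 0.0, -1.0]]
ft_force: [-0.1, 1.0, -2.3]
grip_width: 0.0472
gripper_force: 52.3
t 16.55 turn [ 0.0001 -0.      0.0001] shift_now [-0.0002 -0.0002  0.001 ] shift_after [-0.0002 -0.0002  0.001 ] ft [-0.1  1.  -2.3] w 0.0472 yaw 44.4 q6 -30 z 0.0575
```

```bash

python3 -m jog '[[0,0,0,0,0,0.001,0],[0,0,0,0,0,0.001,0],[0,0,0,0,0,0,0]]'
python3 need.py .5297 .2599 .0565 44.4
```

```text
time_s: 16.92
position: [0.5297, 0.2602, 0.0566]
tool_rot: [[-0.7, 0.714, 0.001], [0.714, 0.7, 0.0], [-0.001, 0.001, -1.0]]
ft_force: [-3.1, -0.3, 7.7]
grip_width: 0.0472
gripper_force: 53.3
t 16.93 turn [0.0008 0.0005 0.0002] shift_now [-0.0002 -0.0002  0.0001] shift_after [-0.0002 -0.0002  0.0001] ft [-3.1 -0.3  7.7] w 0.0472 yaw 44.4 q6 -30 z 0.0566
```

```bash

python3 -m jog '[[0,0,0,0,0,-0.0012,0],[0,0,0,0,0,0,60],[0,0,0,0,0,0,100],[0,0,0,0,0,0,100],[0,0,0,0,0,-0.02,100],[0,0,0,0,0,-0.04,100],[0,0,0,0,0,-0.05,100],[0,0,0,-0.01,-0.02,-0.02,100],[0,0,0,-0.021,-0.041,0,100],[0,0,0,-0.021,-0.041,0,100]]'
python3 -m jog '[[0,0,0,-0.021,-0.041,0,100],[0,0,0,-0.021,-0.041,0,100],[0,0,0,-0.021,-0.041,0,100],[0,0,0,-0.021,-0.041,0,100],[0,0,0,-0.021,-0.041,0,100],[0,0,0,-0.021,-0.041,0,100],[0,0,0,-0.021,-0.041,0,100],[0,0,0,-0.021,-0.041,0,100],[0,0,0,-0.021,-0.041,0,100],[0,0,0,0,0,0,100]]'
python3 need.py .3625 -.2455 .1 44.4
python3 - <<'E'
from h import *
t=shot('top','t6');s=shot('scene','s6')
for d,b,n in((t,(336,258,356,278),'top'),(s,(216,156,236,174),'sc')):
    try: P=plane(d,blob(d,b,dark(85)),.0075); print(n,cv2.minEnclosingCircle(P),P.mean(0))
    except Exception as e: print(e)
A=cv2.resize(s['pixels'][190:310,295:415,::-1],(400,400),interpolation=cv2.INTER_CUBIC)
B=cv2.resize(s['pixels'][130:230,175:275,::-1],(400,400),interpolation=cv2.INTER_CUBIC)
cv2.imwrite('pics/g6.png',np.hstack([A,B]))
E
```

```text
time_s: 18.18
position: [0.4926, 0.1506, 0.1867]
tool_rot: [[-0.7, 0.714, 0.0], [0.714, 0.7, -0.0], [-0.0, 0.0, -1.0]]
ft_force: [0.9, -0.8, -0.7]
grip_width: 0.0854
gripper_force: 0.0
time_s: 19.42
position: [0.361, -0.2439, 0.1865]
tool_rot: [[-0.697, 0.717, -0.0], [0.717, 0.697, -0.001], [-0.0, -0.0, -1.0]]
ft_force: [-1.0, 0.7, 0.3]
grip_width: 0.0855
gripper_force: 0.0
t 19.43 turn [-0.0004  0.0003 -0.0039] shift_now [-0.0021  0.      0.0865] shift_after [-0.0021 -0.      0.0865] ft [-1.   0.7  0.3] w 0.0855 yaw 44.2 q6 -94 z 0.1865
top ((0.3412073850631714, -0.2561601996421814), 0.028018323704600334) [ 0.3464313 -0.2570969]
sc ((0.36278092861175537, -0.2468271553516388), 0.022395312786102295) [ 0.36469886 -0.24572879]
```

View pics/g6.png

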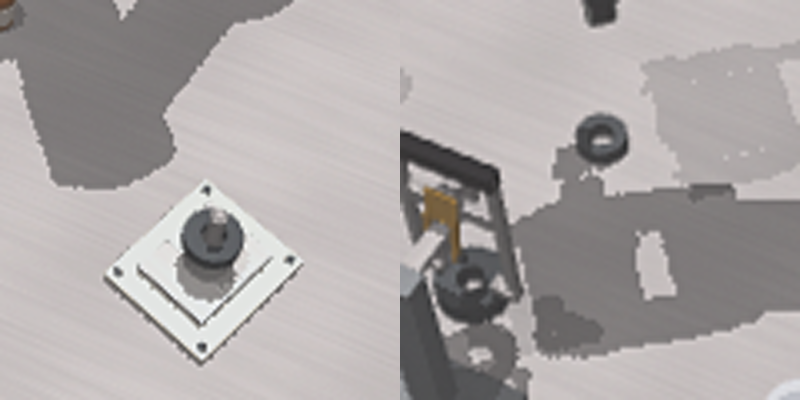

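Ring50 sits on the hub, and ring42 is still at crop (600,138), unmoved. Descend and grip it.

```bash

python3 -m jog '[[0,0,0,-0.0025,-0.0005,0.03,100],[0,0,0,0,0,0.045,100],[0,0,0,0,0,0.045,100],[0,0,0,0,0,0.035,100],[0,0,0,0,0,0.02,100],[0,0,0,0,0,0.008,100],[0,0,0,0,0,0,100]]' 50
python3 need.py .3622 -.2458 .002 44.4
```

```text
time_s: 20.4
position: [0.3634, -0.2432, 0.0037]
tool_rot: [[-0.7, 0.714, -0.0], [0.714, 0.7, 0.0], [0.0, -0.0, -1.0]]
ft_force: [-0.3, 0.9, 0.7]
grip_width: 0.0857
gripper_force: 0.0
t 20.4 turn [-0.0001 -0.0003  0.0011] shift_now [-0.001  -0.0027  0.0017] shift_after [-0.001  -0.0027  0.0017] ft [-0.3  0.9  0.7] w 0.0857 yaw 44.5 q6 -94 z 0.0037
```

```bash

python3 -m jog '[[0,0,0,0,0,0,0],[0,0,0,0,0,0,0],[0,0,0,0,0,0,0],[0,0,0,0,0,0,0],[0,0,0,0,0,0,0]]' 50
python3 need.py .3622 -.2458 .002 44.4
```

```text
time_s: 21.02
position: [0.3633, -0.244, 0.0045]
tool_rot: [[-0.7, 0.715, 0.001], [0.715, 0.7, -0.001], [-0.001, -0.0, -1.0]]
ft_force: [-1.9, 1.6, 12.1]
grip_width: 0.0396
gripper_force: 48.8
t 21.02 turn [-0.0003  0.0014 -0.0002] shift_now [-0.0005 -0.002   0.0025] shift_after [-0.0005 -0.002   0.0025] ft [-1.9  1.6 12.1] w 0.0396 yaw 44.4 q6 -94 z 0.0045
```

```bash

python3 -m jog '[[0,0,0,0,0,-0.02,0],[0,0,0,0,0,-0.04,0],[0,0,0,0,0,-0.04,0],[0,0,0,0,0,-0.03,0],[0,0,0,0.0103,0.0196,0,0],[0,0,0,0.02,0.039,0,0],[0,0,0,0.02,0.039,0,0],[0,0,0,0.02,0.039,0,0],[0,0,0,0.02,0.039,0,0],[0,0,0,0.02,0.039,0,0]]'
python3 -m jog '[[0,0,0,0.02,0.039,0,0],[0,0,0,0.02,0.039,0,0],[0,0,0,0.02,0.039,0,0],[0,0,0,0.02,0.039,0,0],[0,0,0,0.02,0.039,0,0],[0,0,0,0.02,0.039,0,0],[0,0,0,0.013,0.023,0,0],[0,0,0,0,0,0,0],[0,0,0,0,0,0,0]]'
python3 need.py .5297 .2599 .1085 44.4
```

```text
time_s: 22.28
position: [0.4394, -0.0134, 0.1337]
tool_rot: [[-0.7, 0.715, -0.0], [0.715, 0.7, -0.0], [-0.0, -0.0, -1.0]]
ft_force: [0.2, -0.6, -1.4]
grip_width: 0.0393
gripper_force: 51.0
time_s: 23.4
position: [0.5294, 0.2595, 0.1334]
tool_rot: [[-0.7, 0.715, -0.001], [0.715, 0.7, -0.0], [0.0, -0.001, -1.0]]
ft_force: [-0.2, 0.2, -0.2]
grip_width: 0.0391
gripper_force: 51.0
t 23.4 turn [-0.001  -0.0004 -0.0001] shift_now [0.0001 0.0005 0.0249] shift_after [0.0001 0.0005 0.0249] ft [-0.2  0.2 -0.2] w 0.0391 yaw 44.4 q6 -30 z 0.1334
```

```bash

python3 -m jog '[[0,0,0,0.0006,0.0004,0.015,0],[0,0,0,0,0,0.01,0],[0,0,0,0,0,0.007,0],[0,0,0,0,0,0.007,0],[0,0,0,0,0,0.003,0],[0,0,0,0,0,0,0]]'
python3 need.py .5297 .2599 .0715 44.4
```

```text
time_s: 24.15
position: [0.5296, 0.2608, 0.0914]
tool_rot: [[-0.7, 0.714, -0.0], [0.714, 0.7, 0.0], [0.0, -0.0, -1.0]]
ft_force: [-0.1, 0.0, -2.4]
grip_width: 0.0393
gripper_force: 51.1
t 24.15 turn [-0.0003 -0.0003  0.0001] shift_now [-0.0007 -0.0006  0.0199] shift_after [-0.0007 -0.0006  0.0199] ft [-0.1  0.  -2.4] w 0.0393 yaw 44.4 q6 -30 z 0.0914
```

```bash

python3 -m jog '[[0,0,0,0,-0.0003,0.008,0],[0,0,0,0,0,0.006,0],[0,0,0,0,0,0.003,0],[0,0,0,0,0,0.001,0],[0,0,0,0,0,0.001,0],[0,0,0,0,0,0.001,0],[0,0,0,0,0,0,0]]'
python3 need.py .5297 .2599 .0715 44.4
```

```text
time_s: 25.02
position: [0.5295, 0.2606, 0.0717]
tool_rot: [[-0.7, 0.714, 0.0], [0.714, 0.7, 0.0], [-0.0, 0.0, -1.0]]
ft_force: [-0.6, 0.2, 0.4]
grip_width: 0.0394
gripper_force: 51.1
t 25.02 turn [0.0002 0.     0.    ] shift_now [-0.0006 -0.0004  0.0002] shift_after [-0.0006 -0.0004  0.0002] ft [-0.6  0.2  0.4] w 0.0394 yaw 44.4 q6 -30 z 0.0717
```

```bash

python3 -m jog '[[0,0,0,0,0,0,60],[0,0,0,0,0,0,100],[0,0,0,0,0,0,100],[0,0,0,0,0,-0.02,100],[0,0,0,0,0,-0.05,100],[0,0,0,0,0,-0.05,100],[0,0,0,0,0,-0.05,100],[0,0,0,0,0,-0.04,100],[0,0,0,-0.031,-0.027,0,100],[0,0,0,-0.031,-0.027,0,100]]'
python3 -m jog '[[0,0,0,-0.031,-0.027,0,100],[0,0,0,-0.031,-0.027,0,100],[0,0,0,-0.031,-0.027,0,100],[0,0,0.14,0,0,0,100],[0,0,0.14,0,0,0,100],[0,0,0.14,0,0,0,100],[0,0,0.14,0,0,0,100],[0,0,0.14,0,0,0,100],[0,0,0.09,0,0,0,100],[0,0,0,0,0,0,100]]'
python3 need.py .558 -.237 .28 0
python3 - <<'E'
from h import *
t=shot('top','t7');s=shot('scene','s7')
P=plane(t,blob(t,(330,200,372,213),dark(45)),.223);print(cv2.minAreaRect(P),len(P))
P=plane(s,blob(s,(165,158,205,180),dark(60)),.223);print(cv2.minAreaRect(P))
A=cv2.resize(s['pixels'][190:310,295:415,::-1],(400,400),interpolation=cv2.INTER_CUBIC)
B=cv2.resize(s['pixels'][150:250,145:245,::-1],(400,400),interpolation=cv2.INTER_CUBIC)
cv2.imwrite('pics/g7.png',np.hstack([A,B]))
E
```

```text
time_s: 26.28
position: [0.5342, 0.1778, 0.2819]
tool_rot: [[-0.701, 0.714, 0.001], [0.714, 0.701, 0.0], [-0.0, 0.0, -1.0]]
ft_force: [0.5, -0.8, 0.2]
grip_width: 0.0852
gripper_force: 0.0
time_s: 27.52
position: [0.5414, 0.0554, 0.2815]
tool_rot: [[0.014, 1.0, -0.0], [1.0, -0.014, 0.0], [0.0, -0.0, -1.0]]
ft_force: [0.1, 0.2, -0.4]
grip_width: 0.0851
gripper_force: 0.0
t 27.52 turn [-0.0003 -0.0001 -0.0142] shift_now [-0.2921  0.0207  0.0015] shift_after [-0.2924  0.0166  0.0015] ft [ 0.1  0.2 -0.4] w 0.0851 yaw -0.8 q6 -6 z 0.2815
((0.5560871958732605, -0.23659375309944153), (0.08672084659337997, 0.017007753252983093), 89.12726593017578) 235
((0.5665243864059448, -0.2457464635372162), (0.06828995794057846, 0.008080007508397102), 85.3514633178711)
```

View pics/g7.png

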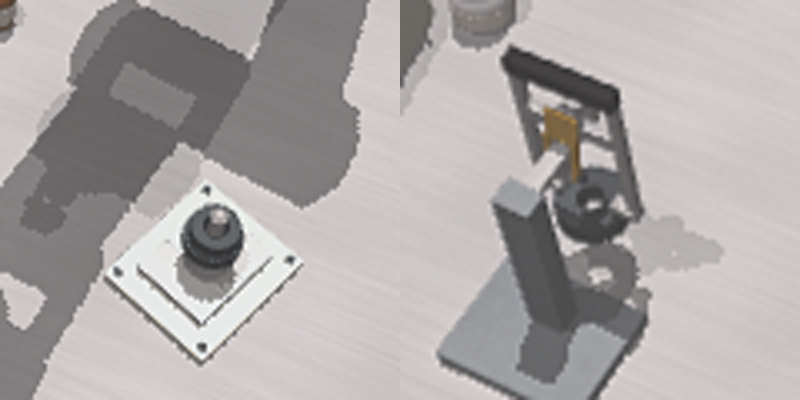

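Both rings are home on the hub, and the cap hangs with its grip bar from (505,55) to (618,98). Go above the grip bar.

```bash

python3 -m jog '[[0,0,0,-0.03,0.0021,0,100],[0,0,0,-0.044,0.0031,0,100],[0,0,0,-0.044,0.0031,0,100],[0,0,0,-0.044,0.0031,0,100],[0,0,0,-0.044,0.0031,0,100],[0,0,0,-0.044,0.0031,0,100],[0,0,0,-0.042,0.0031,0,100],[0,0,0,0,0,0.02,100],[0,0,0,0,0,0.03,100],[0,0,0,0,0,0,100]]'
python3 -m jog '[[0,0,0,0,0,0.02,100],[0,0,0,0,0,0,100]]'
python3 need.py .558 -.237 .20 -0.9
```

```text
time_s: 28.88
position: [0.5571, -0.2366, 0.2297]
tool_rot: [[0.014, 1.0, -0.004], [1.0, -0.014, 0.003], [0.003, -0.004, -1.0]]
ft_force: [0.2, 0.9, -0.1]
grip_width: 0.0857
gripper_force: 0.0
time_s: 29.12
position: [0.5577, -0.2367, 0.2117]
tool_rot: [[0.014, 1.0, -0.001], [1.0, -0.014, 0.001], [0.0, -0.001, -1.0]]
ft_force: [0.3, -0.3, 0.6]
grip_width: 0.0855
gripper_force: 0.0
t 29.12 turn [-0.0011 -0.0005  0.0016] shift_now [-0.0003  0.0003  0.0117] shift_after [-0.0003  0.0003  0.0117] ft [ 0.3 -0.3  0.6] w 0.0855 yaw -0.8 q6 -33 z 0.2117
```

```bash

python3 -m jog '[[0,0,0,0,0,0.011,100],[0,0,0,0,0,0,40],[0,0,0,0,0,0,25],[0,0,0,0,0,0,0],[0,0,0,0,0,0,0],[0,0,0,0,0,0,0],[0,0,0,0,0,0,0]]' 50
python3 need.py .558 -.237 .20 -0.9
```

```text
time_s: 30.0
position: [0.5578, -0.237, 0.2009]
tool_rot: [[0.015, 1.0, 0.0], [1.0, -0.015, -0.0], [-0.0, 0.0, -1.0]]
ft_force: [-1.6, -0.7, 3.3]
grip_width: 0.013
gripper_force: 50.8
t 30.0 turn [0.0002 0.0004 0.0007] shift_now [-0.      0.0002  0.0009] shift_after [-0.      0.0002  0.0009] ft [-1.6 -0.7  3.3] w 0.013 yaw -0.9 q6 -33 z 0.2009
```

```bash

python3 -m jog '[[0,0,0,0,0,-0.002,0],[0,0,0,0,0,-0.001,0],[0,0,0,0,0.003,0,0],[0,0,0,0,0.003,0,0],[0,0,0,0,0.003,0,0],[0,0,0,0,0.003,0,0],[0,0,0,0,0,0,0]]'
python3 need.py .574 -.237 .20 -0.9
```

```text
time_s: 30.88
position: [0.5697, -0.2371, 0.2035]
tool_rot: [[0.015, 1.0, -0.001], [1.0, -0.015, 0.0], [0.0, -0.001, -1.0]]
ft_force: [-5.1, 0.4, -2.6]
grip_width: 0.0134
gripper_force: 50.0
t 30.88 turn [-0.001  -0.      0.0007] shift_now [0.0002 0.0043 0.0035] shift_after [0.0002 0.0043 0.0035] ft [-5.1  0.4 -2.6] w 0.0134 yaw -0.9 q6 -33 z 0.2035
```

```bash

python3 -m jog '[[0,0,0,0,0.002,0,0],[0,0,0,0,0.002,0,0],[0,0,0,0,0.001,0,0],[0,0,0,0,0,0,0],[0,0,0,0,0,0,0]]'
python3 need.py .574 -.237 .20 -0.9
python3 - <<'E'
from h import *
s=shot('scene','s8');t=shot('top','t8')
B=cv2.resize(s['pixels'][150:250,135:235,::-1],(400,400),interpolation=cv2.INTER_CUBIC)
A=cv2.resize(t['pixels'][170:250,310:390,::-1],(400,400),interpolation=cv2.INTER_CUBIC)
cv2.imwrite('pics/g8.png',np.hstack([A,B]))
E
```

```text
time_s: 31.5
position: [0.5741, -0.2372, 0.2034]
tool_rot: [[0.015, 1.0, -0.002], [1.0, -0.015, 0.0], [0.0, -0.002, -1.0]]
ft_force: [-7.0, 0.3, -2.1]
grip_width: 0.0129
gripper_force: 50.1
t 31.5 turn [-0.0022 -0.0002  0.0004] shift_now [ 0.0002 -0.0001  0.0034] shift_after [ 0.0002 -0.0001  0.0034] ft [-7.   0.3 -2.1] w 0.0129 yaw -0.9 q6 -32 z 0.2034
```

View pics/g8.png

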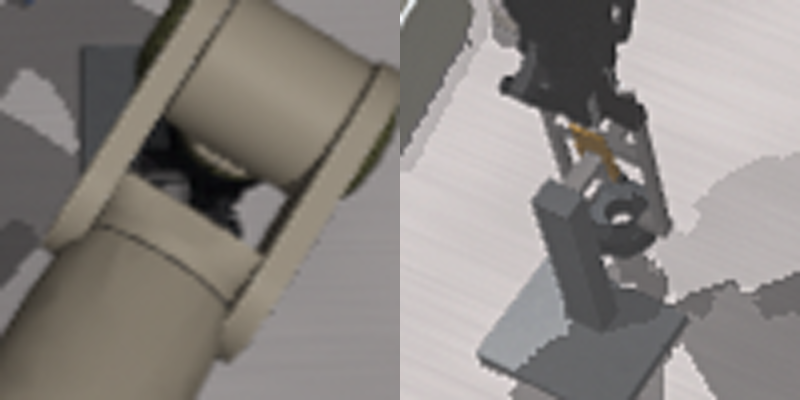

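The scene crop shows the keeper at (600,150), pushed back by the bar. I'll lift gently and watch the force.

```bash

python3 -m jog '[[0,0,0,0,0,-0.003,0],[0,0,0,0,0,-0.003,0],[0,0,0,0,0,-0.002,0],[0,0,0,0,0,-0.002,0],[0,0,0,0,0,0,0]]'
python3 need.py .574 -.237 .20 -0.9
```

```text
time_s: 32.22
position: [0.5741, -0.2369, 0.2128]
tool_rot: [[0.015, 1.0, -0.003], [1.0, -0.015, 0.001], [0.001, -0.003, -1.0]]
ft_force: [-5.5, 0.5, -5.5]
grip_width: 0.0127
gripper_force: 49.6
t 32.23 turn [-0.0026 -0.0013  0.0006] shift_now [-0.0001 -0.0001  0.0128] shift_after [-0.0001 -0.0001  0.0128] ft [-5.5  0.5 -5.5] w 0.0127 yaw -0.9 q6 -32 z 0.2128
```

```bash

python3 -m jog '[[0,0,0,0,0,-0.004,0],[0,0,0,0,0,-0.004,0],[0,0,0,0,0,-0.004,0],[0,0,0,0,0,-0.005,0],[0,0,0,0,0,-0.006,0],[0,0,0,0,0,-0.006,0],[0,0,0,0,0,0,0]]'
python3 need.py .574 -.237 .24 -0.9
```

```text
time_s: 33.1
position: [0.5753, -0.2373, 0.2434]
tool_rot: [[0.015, 1.0, 0.002], [1.0, -0.015, -0.001], [-0.001, 0.002, -1.0]]
ft_force: [-0.2, 0.5, -5.4]
grip_width: 0.0129
gripper_force: 49.7
t 33.1 turn [0.0018 0.001  0.0009] shift_now [ 0.0003 -0.0013  0.0034] shift_after [ 0.0003 -0.0013  0.0034] ft [-0.2  0.5 -5.4] w 0.0129 yaw -0.8 q6 -32 z 0.2434
```

```bash

python3 -m jog '[[0,0,0,0,-0.008,0,0],[0,0,0,0,-0.015,0,0],[0,0,0,0,-0.02,0,0],[0,0,0,0,-0.02,0,0],[0,0,0,0,-0.02,0,0],[0,0,0,0,-0.02,0,0],[0,0,0,0,-0.01,0,0],[0,0,0,0,0,-0.015,0],[0,0,0,0,0,-0.02,0],[0,0,0,0,0,0,0]]'
python3 need.py .5297 .2601 .2774 -0.9
```

```text
time_s: 34.35
position: [0.4622, -0.2358, 0.2786]
tool_rot: [[0.015, 1.0, 0.002], [1.0, -0.015, -0.002], [-0.002, 0.002, -1.0]]
ft_force: [0.4, -0.0, -4.6]
grip_width: 0.0129
gripper_force: 49.7
t 34.35 turn [0.0023 0.002  0.0008] shift_now [4.968e-01 6.000e-02 3.000e-04] shift_after [0.4969 0.0597 0.0012] ft [ 0.4 -0.  -4.6] w 0.0129 yaw -0.9 q6 -39 z 0.2786
```

```bash

python3 -m jog '[[0,0,0,0.015,0.002,0,0],[0,0,0,0.038,0.0046,0,0],[0,0,0,0.038,0.0046,0,0],[0,0,0,0.038,0.0046,0,0],[0,0,0,0.038,0.0046,0,0],[0,0,0,0.038,0.0046,0,0],[0,0,0,0.038,0.0046,0,0],[0,0,0,0.038,0.0046,0,0],[0,0,0,0.038,0.0046,0,0],[0,0,0,0.038,0.0046,0,0]]'
python3 -m jog '[[0,0,0,0.038,0.0046,0,0],[0,0,0,0.038,0.0046,0,0],[0,0,0,0.038,0.0046,0,0],[0,0,0,0.018,0.0022,0,0],[0,0,0,0.008,0.0006,0,0],[0,0,0,0,0,0,0],[0,0,0,0,0,0,0]]'
python3 need.py .5297 .2601 .2774 -0.9
python3 - <<'E'
from h import *
s=shot('scene','s9');t=shot('top','t9')
B=cv2.resize(s['pixels'][180:300,295:415,::-1],(400,400),interpolation=cv2.INTER_CUBIC)
C=cv2.resize(s['pixels'][150:250,145:245,::-1],(400,400),interpolation=cv2.INTER_CUBIC)
cv2.imwrite('pics/g9.png',np.hstack([B,C]))
E
```

```text
time_s: 35.6
position: [0.5098, 0.123, 0.2765]
tool_rot: [[0.014, 1.0, -0.002], [1.0, -0.014, 0.0], [0.0, -0.002, -1.0]]
ft_force: [0.1, -0.5, -4.7]
grip_width: 0.0132
gripper_force: 49.7
time_s: 36.48
position: [0.5293, 0.2597, 0.2776]
tool_rot: [[0.016, 1.0, -0.0], [1.0, -0.016, -0.0], [-0.0, -0.0, -1.0]]
ft_force: [-0.8, 0.4, -4.2]
grip_width: 0.013
gripper_force: 49.7
t 36.48 turn [-0.0003  0.0003 -0.0004] shift_now [0.0004 0.0004 0.0002] shift_after [0.0004 0.0004 0.0002] ft [-0.8  0.4 -4.2] w 0.013 yaw -0.9 q6 16 z 0.2776
```

View pics/g9.png

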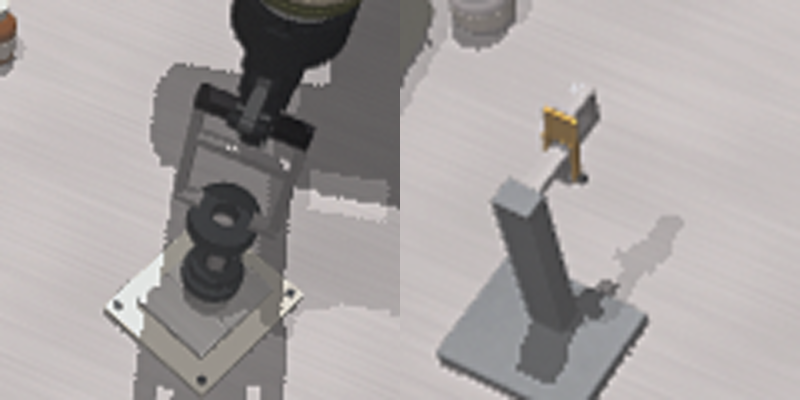

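The cap hangs above the post, its hole at crop (222,217), and the keeper at (562,130) is shut. I'll check the sideways offset, then thread it.

```bash
python3 - <<'E'
from h import *
s=load('s9')
print(ray(s,295+222*.3-.35,180+217*.3-.35,.1537))
P=plane(s,blob(s,(365,190,395,235),dark(0)),.2857) if 0 else None
P=plane(s,blob(s,(352,203,390,226),dark(48)),.2997);print(cv2.minAreaRect(P))
E
python3 -m jog '[[0,0,0,0.0004,0.0004,0.01,0],[0,0,0,0,0,0.01,0],[0,0,0,0,0,0.006,0],[0,0,0,0,0,0.004,0],[0,0,0,0,0,0.003,0],[0,0,0,0,0,0,0]]'
python3 need.py .5297 .2601 .2279 -0.9
```

```text
[0.53220721 0.25463293 0.1537    ]
((0.5212348103523254, 0.2688986659049988), (0.059660784900188446, 0.047988519072532654), 18.3846492767334)
time_s: 37.33
position: [0.5297, 0.261, 0.2445]
tool_rot: [[0.015, 1.0, -0.0], [1.0, -0.015, -0.0], [-0.0, -0.0, -1.0]]
ft_force: [0.5, 0.8, -4.3]
grip_width: 0.0132
gripper_force: 49.7
t 37.33 turn [-0.0003  0.      0.0007] shift_now [-0.0009  0.0001  0.0166] shift_after [-0.0009  0.0001  0.0166] ft [ 0.5  0.8 -4.3] w 0.0132 yaw -0.9 q6 16 z 0.2445
```

```bash

python3 -m jog '[[0,0,0,-0.0005,0,0.003,0],[0,0,0,0,0,0.003,0],[0,0,0,0,0,0.003,0],[0,0,0,0,0,0.003,0],[0,0,0,0,0,0.002,0],[0,0,0,0,0,0,0]]'
python3 need.py .5297 .2601 .2279 -0.9
```

```text
time_s: 38.08
position: [0.5296, 0.2605, 0.2303]
tool_rot: [[0.015, 1.0, -0.001], [1.0, -0.015, 0.0], [0.0, -0.001, -1.0]]
ft_force: [-0.2, 0.5, -5.3]
grip_width: 0.0132
gripper_force: 49.6
t 38.08 turn [-0.0006 -0.      0.0007] shift_now [-0.0004  0.0001  0.0024] shift_after [-0.0004  0.0001  0.0024] ft [-0.2  0.5 -5.3] w 0.0132 yaw -0.9 q6 16 z 0.2303
```

```bash

python3 -m jog '[[0,0,0,0,0,0.001,0],[0,0,0,0,0,0.001,0],[0,0,0,0,0,0.001,0],[0,0,0,0,0,0,0]]'
python3 need.py .5297 .2601 .2279 -0.9
```

```text
time_s: 38.58
position: [0.5298, 0.2606, 0.228]
tool_rot: [[0.015, 1.0, 0.001], [1.0, -0.015, 0.0], [0.0, 0.001, -1.0]]
ft_force: [0.4, 1.4, -1.8]
grip_width: 0.0131
gripper_force: 50.2
t 38.58 turn [ 0.0006 -0.0003  0.0008] shift_now [-0.0005 -0.0001  0.0001] shift_after [-0.0005 -0.0001  0.0001] ft [ 0.4  1.4 -1.8] w 0.0131 yaw -0.9 q6 16 z 0.228
```

```bash

python3 -m jog '[[0,0,0,0,0,0.0008,0],[0,0,0,0,0,0,0],[0,0,0,0,0,0,30],[0,0,0,0,0,0,60],[0,0,0,0,0,0,100],[0,0,0,0,0,0,100],[0,0,0,0,0,-0.03,100],[0,0,0,0,0,-0.05,100],[0,0,0,0,0,-0.05,100],[0,0,0,0,0,0,100]]'
python3 -m jog '[[0,0,0,-0.04,-0.03,0,100],[0,0,0,-0.04,-0.03,0,100],[0,0,0,-0.04,-0.03,0,100],[0,0,0,0,0,0,100],[0,0,0,0,0,0,100]]'
python3 - <<'E'
from h import *
s=shot('scene','s10');t=shot('top','t10')
B=cv2.resize(s['pixels'][180:300,295:415,::-1],(400,400),interpolation=cv2.INTER_CUBIC)
C=cv2.resize(t['pixels'][185:265,165:245,::-1],(400,400),interpolation=cv2.INTER_CUBIC)
cv2.imwrite('pics/g10.png',np.hstack([B,C]))
E
```

```text
time_s: 39.83
position: [0.5303, 0.2607, 0.3607]
tool_rot: [[0.015, 1.0, 0.008], [1.0, -0.015, 0.002], [0.002, 0.008, -1.0]]
ft_force: [0.3, -0.4, -0.8]
grip_width: 0.0853
gripper_force: 0.0
time_s: 40.45
position: [0.4381, 0.142, 0.3563]
tool_rot: [[0.015, 1.0, -0.001], [1.0, -0.015, 0.0], [0.0, -0.001, -1.0]]
ft_force: [0.3, -0.1, 1.0]
grip_width: 0.0856
gripper_force: 0.0
```

View pics/g10.png

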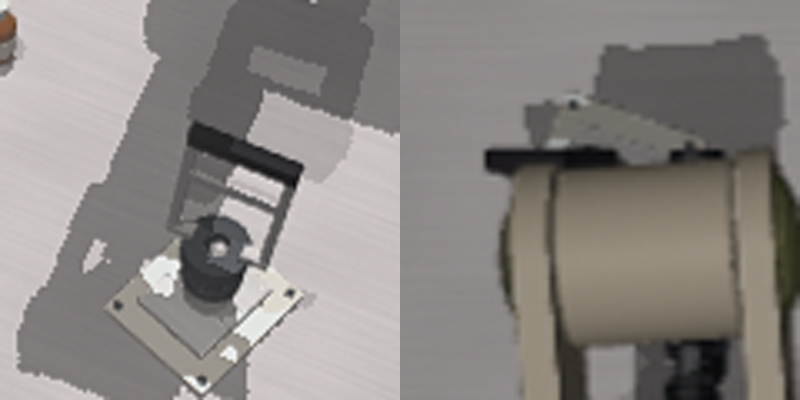

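The top weight sits upright on the rings, with the post showing in its hole at (218,245). The gripper is clear, so I'm handing the job in.

```bash
python3 -c "
from rig import job
print(job.close_job())"
```

```text
the job is handed in; nothing more can be done
None
```

The job is handed in; the hand-in call returned no verdict. In the last pictures the plate, the 50 mm and 42 mm rings (the only two there) and the top weight are all home on the post, and the keeper is shut.

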